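Clear the shelf edge of plaster chips and press the label holder home

ROBOT

A 6-joint arm with a two-finger parallel gripper is mounted at the origin on a cart in front of the work surface, level with it; the furniture and walls round the work are solid. World frame = base frame: x ahead of the robot, y to its left, z up, the work surface at z = 0. Lengths are in m, angles in rad, forces in N, time in s.
With the tool pointing down it reaches from about 0.375 to 0.925 m from the base axis. Payload 5.7 kg.
Tool frame: the origin (TCP) lies midway between the tips of the shut fingers; the grasp point (between the pads) lies 19 mm behind it; z points along the fingers, x is the direction in which the jaws open and shut, and the axes are right-handed (so a half turn about z gives the same grasp; the last joint's range is limited). The gripper opens to 88 mm and grips with 3 to 60 N. Pads are 20 mm wide; open, the fingers measure 115 mm over their backs; the gripper's body (75 mm by 178 mm) begins 61 mm behind the grasp point.
Start: joints at [-1.307, 0.359, 1.51, -0, 1.272, -0.115], TCP at [0.222, -0.557, 0.223] pointing down, gripper open.
Joint ranges: [-2.97, 2.97], [-1.01, 2.36], [0.21, 2.38], [-0.96, 4.11], [0.2, 2.71], [-2.98, 2.98]. Speed limits (rad/s): [2.39, 2.39, 3.14, 3.14, 3.14, 3.14].

INTERFACE

Orientations are given as a unit quaternion [x, y, z, w].
In Python, from bench import move_ptp, servo_line, goto_joints, move_gripper, sleep, inverse_kinematics, capture, PlanningError, close_job, spot_in, silhouettes, current_clock, current_joint_pos, current_qvel, current_joint_torque, current_position, current_orientation, current_force, current_torque, current_finger_gap gives the robot as it stands. Calls block until the motion is done:
- move_ptp(position, orientation): joint-space move of the TCP to a pose.
- servo_line(position, orientation=None, rate=0.15, contact_N=None): straight line of the TCP; orientation=None keeps the orientation; rate is the mean speed in m/s. With contact_N (N) it stops when the force on the tool has changed by that much, and returns True; else False.
- goto_joints(angles): joint-space move.
- move_gripper(opening): finger opening in m; the grip force is fixed at half the most; returns when the fingers have stopped.
- sleep(seconds).
- inverse_kinematics(position, orientation): joint angles nearest the present ones, or None.
- capture(name): name is "side" or "top"; returns a dict with "image" (384x512x3 uint8, blue, green, red), "range_z" (384x512 float32, m along the optical axis (not along the pixel's ray), 0 where there is no reading), "intrinsics" (3x3 intrinsics, pixels), "k1" (the pictures are not rectified: a ray, as slopes to the right and down, at radius r is drawn at 1 + k1 r^2 times it, then the intrinsics apply), "R" (3x3) and "t" (3): a world point X has camera coordinates R X + t. Camera axes: x right, y down, z forward; pixel columns grow to the right and rows downward; lengths in m; the calibration is good to about 2 mm. A picture is of the moment at which its call begins.
A pose or a line that the arm cannot do raises PlanningError and nothing moves.
- close_job(): hands the job in, once; it reports no verdict.
Trained networks look in the newest picture that a camera, given by its name, has taken for a name from the list of things; names that differ only in an ending like _2 or _b are one class to them, and where a whole thing is asked for, a point or a joint stands for the part that bears it (a point fixed in the world has none). Each returns a list of dicts, best first, with "conf" (0 to 1); they miss things now and then, are a little off and sometimes report something else, mostly with a low value. They report only what shows in the picture. A call takes as long as a camera call. They do not tell look-alikes from the thing itself.
- spot_in(camera, query): "xy" ([column, row] in pixels, amid what is visible of it).
- silhouettes(camera, query): "region" (384x512 bool, what is visible of it) and "xy" ([column, row] in pixels, amid what is visible of it).
Readings, each from a call of its own:
- current_clock(): time.
- current_joint_pos(): joint angles.
- current_qvel(): joint speeds.
- current_joint_torque(): joint torques, N m.
- current_position(): TCP position.
- current_orientation(): TCP orientation.
- current_force(): force on the tool from outside, world axes, zero at the start.
- current_torque(): the same for the moment, N m.
- current_finger_gap(): finger opening in m.
Only numpy, scipy, OpenCV 4.12 (cv2) and the standard library are available. Lean on these libraries where they do the work, as an engineer would, in place of code of your own. Each camera call takes 0.05 s, during which the arm holds its last target.

TASK

Sweep the three plaster chips off the blue step shelf onto the bench with the orange scraper block, without touching the chips with the gripper or the label holder, and put the scraper back down on the bench. Then take the green label holder from its grey stand and push its blade down behind the shelf's front lip, wide flange towards the back step, against the spring bar until its flange is down on the shelf. The spring would push it up again, so finish while still holding it pressed fully home; leave the wax tin, dropper bottle and pen where they are.

Things in the scene. Friction and masses are not known exactly. Their poses are not given: they have to be found in the camera images.
- shelf: fixed blue step shelf, 240 mm long (y -120 to 120). Origin: centre of its footprint at bench level; x to its back, y along its length, z up. Flat deck 40 mm high, x=-40 to +30 mm, open at both y ends, where chips can be swept off. Back step x=+30 to +75 mm, 65 mm high, with a fixed stone block on it (y +30 to +80 mm, top at 92 mm). Label slot and lip run along the front of the deck.
- label_seat (a point): middle of the label slot at deck height (shelf x=-45, y=0, z=40 mm), axes as the shelf's; when home the holder's origin is here, its axes parallel to these. The slot is 10 mm wide (x) and open for 100 mm (y), filled beyond to 2 mm below the deck. In front of it (-x) is the aluminium lip, 9 mm thick, rounded on top, as high as the deck.
- deck_center (a point): point on the deck surface, midway along it and 34 mm from the back step (shelf x=-4, y=0, z=40 mm). A sweep along the shelf's y with the scraper's middle over this line covers all chips and clears the back step by 6 mm.
- spring_bar (a joint): orange sprung bar across the bottom of the label slot, m pressed down: 0 = up, its top 16 mm below deck height; about 0.006 when the holder is home; travel 0.009. Resists with about 4 N at first and 9 N at home, where the flange also meets the rigid deck and lip.
- label_holder: green label holder, paper card on its -x face, 60 g, upright in the stand. Origin: blade mid-plane at the flange's underside; x to the flange's long side, z up. Blade 6 mm thick, 80 wide (y), 22 down, last 8 mm tapered to 2. Flange 5 mm thick, x -12 to +30, 80 wide. Above it the grip plate: 10 mm thick (x), 70 wide, top 52 mm above the origin; grip it across x, from above.
- flange_edge (a point): middle of the holder's wide flange edge (holder x=+30, y=0, z=0 mm); at home it lies 30 mm behind the label seat, towards the back step.
- stand: fixed grey slotted stand 57 x 110 x 30 mm; the holder's blade is in its slot, the flange on its top. Origin at bench level under the holder's origin; holder and stand axes are parallel at the start. Lift the holder straight up 25 mm or more to free it.
- scraper: orange scraper block upright on the bench, left or right of the shelf (stand on the other side), 120 g. Origin: centre of its underside. Foot 56 (x) x 22 (y) x 18 mm high, black rubber sole; above it a ribbed handle 48 (x) x 12 mm (y), top at 61 mm. Grip the handle along y from above, fingertips above the foot. Sweep along its y.
- chip1: white plaster chip, 19x14x11 mm, 12 g, lying on the deck near y = -50 mm of the shelf. Origin: centre of its underside at the start. It is off when its origin is less than 27 mm above the bench top.
- chip2: white plaster chip, 15x17x11 mm, 12 g, lying on the deck near y = 0 mm of the shelf. Origin: centre of its underside at the start. It is off when its origin is less than 27 mm above the bench top.
- chip3: white plaster chip, 18x12x11 mm, 12 g, lying on the deck near y = 50 mm of the shelf. Origin: centre of its underside at the start. It is off when its origin is less than 27 mm above the bench top.
- wax_tin: bystander: blue round tin of pink wax, 69 mm across, 25 mm high. Origin under its centre.
- dropper_bottle: bystander: dropper bottle 35 mm across, 89 mm high. Origin under its centre.
- marker_pen: bystander: white marker pen with red cap, 124 mm long, lying in front of the shelf. Origin under its middle.
Things that resemble listed ones, but are neither listed nor needed, are in the scene too. Several things have the shape of the label_holder; the one meant has the colours described above.

How it is judged:
On the way, in this order (a step that is already met when the one before it is completed fails the run):
1. the scraper block is gripped and lifted off the bench (height (world z) of scraper above 0.02 m and contact force between the fingers and scraper above 0.5 N), for 0.2 s.
2. all three chips have been swept off the shelf while the scraper is in the gripper (height (world z) of chip1 between -0.03 and 0.027 m and height (world z) of chip2 between -0.03 and 0.027 m and height (world z) of chip3 between -0.03 and 0.027 m and contact force between the fingers and scraper above 0.5 N), for 0.1 s.
3. the scraper is back down on the bench, let go (height (world z) of scraper between -0.03 and 0.03 m and contact force between scraper and shelf below 0.1 N and contact force between the fingers and scraper below 0.1 N), for 0.2 s.
4. the label holder is pressed home behind the lip (x of label_holder in the frame of label_seat between -0.006 and 0.006 m and y of label_holder in the frame of label_seat between -0.015 and 0.015 m and z of label_holder in the frame of label_seat between -0.003 and 0.002 m and angle between label_holder's own z axis and vertical below 0.07 rad and angle between the x axis of label_holder and the x axis of shelf, either way round below 0.1 rad and x of flange_edge in the frame of label_seat above 0.015 m and value of joint spring_bar above 0.0035 m and contact force between the fingers and label_holder above 1 N), for 0.2 s.
At the end, for the whole second after the job is handed in: Gripper on the holder (over 1 N); its origin within 2 mm above or 3 mm below deck height, 6 mm across and 15 mm along from the seat, tilt under 0.07, yaw within 0.1 rad, flange to the back, spring bar over 3.5 mm. Chips on the bench (origin under 27 mm); scraper let go on the bench, off the shelf (all of step 3 and all of step 4 and height (world z) of chip1 between -0.03 and 0.027 m and height (world z) of chip2 between -0.03 and 0.027 m and height (world z) of chip3 between -0.03 and 0.027 m); the arm keeps its last pose, push and grip.
It fails at once if the gripper or arm touches a chip (contact force between any of the fingers, the arm and chip1 above 0.5 N or contact force between any of the fingers, the arm and chip2 above 0.5 N or contact force between any of the fingers, the arm and chip3 above 0.5 N).
It fails at once if the label holder touches a chip (contact force between label_holder and chip1 above 0.5 N or contact force between label_holder and chip2 above 0.5 N or contact force between label_holder and chip3 above 0.5 N).
It fails at once if a bystander (wax tin, dropper bottle or pen) is moved more than 25 mm (distance of any of wax_tin, dropper_bottle, marker_pen from where it was at the start of the episode above 0.025 m).
It also fails if it takes over 61 s, if anything falls off the work surface, if the arm or the gripper's body presses on something with over 40 N, if the wrist force passes 120 N, or if a joint passes its speed limit or range.

## Working session

There is one attempt and no reset: what is moved stays moved. The work goes in short steps, each a Python script; the robot and the scene stay as the last script left them, time stands still between calls to the robot, and variables do not carry over. Pictures are saved under pics/ and viewed, and the job is handed in when it is done.

```bash
ls; mkdir -p pics
python3 - <<'E'
from bench import *
import cv2,pickle
print(current_clock())
for n in("side","top"):
    c=capture(n); cv2.imwrite(f"pics/{n}0.png",c["image"]); pickle.dump(c,open(f"{n}0.pkl","wb"))
    print(n,c["intrinsics"].tolist(),c["k1"],c["R"].tolist(),c["t"].tolist())
    for q in("shelf","label_holder","stand","scraper","chip1","wax_tin","dropper_bottle","marker_pen"):
        print(q,[(round(d["conf"],2),[int(v) for v in d["xy"]]) for d in spot_in(n,q)])
print(current_clock())
E
```

```text
pics
0.0
side [[477.36503926983613, 0.0, 260.18814769017183], [0.0, 477.36503926983613, 193.10376276663482], [0.0, 0.0, 1.0]] 0.06713633213100027 [[-0.9399614173881908, -0.34072292954375794, 0.019504335536059996], [-0.21548752848517475, 0.5482122225315282, -0.8081017783264639], [0.2646462901476891, -0.7637874340090716, -0.5887198797058781]] [0.5451090825056732, 0.11781677149550775, 1.6003158185083968]
shelf [(0.91, [246, 185])]
label_holder [(0.91, [258, 277]), (0.85, [254, 236]), (0.73, [279, 223])]
stand [(0.63, [247, 185]), (0.55, [256, 254])]
scraper [(0.62, [300, 151]), (0.38, [255, 237])]
chip1 []
wax_tin [(0.56, [257, 143])]
dropper_bottle [(0.67, [194, 225]), (0.66, [256, 251])]
marker_pen []
top [[441.06868752588105, 0.0, 258.7858162924171], [0.0, 441.06868752588105, 190.65916164985134], [0.0, 0.0, 1.0]] 0.05087890716287847 [[0.02146925144406193, -0.9997642918030436, -0.003229872751389255], [-0.9920197166333424, -0.020901250355792746, -0.12433832693207555], [0.1242415109902277, 0.0058735482566336745, -0.9922346236539732]] [0.046066574271361294, 0.5636141506591207, 1.2234928151602158]
shelf [(0.75, [274, 172])]
label_holder [(0.98, [128, 232]), (0.83, [169, 214]), (0.65, [228, 227])]
stand [(0.74, [276, 170]), (0.53, [179, 219])]
scraper [(0.63, [379, 213])]
chip1 [(0.54, [175, 146])]
wax_tin [(0.81, [390, 143])]
dropper_bottle [(0.5, [175, 146])]
marker_pen [(0.57, [278, 249])]
0.9
```

Run:
```python
import cv2
a=cv2.imread("pics/top0.png"); cv2.imwrite("pics/top0c.png",cv2.resize(a[90:290,90:430],None,fx=2.3,fy=2.3,interpolation=2))
a=cv2.imread("pics/side0.png"); cv2.imwrite("pics/side0c.png",cv2.resize(a[100:310,130:400],None,fx=2.8,fy=2.8,interpolation=2))
```

```text
(no output)
```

View pics/top0c.png

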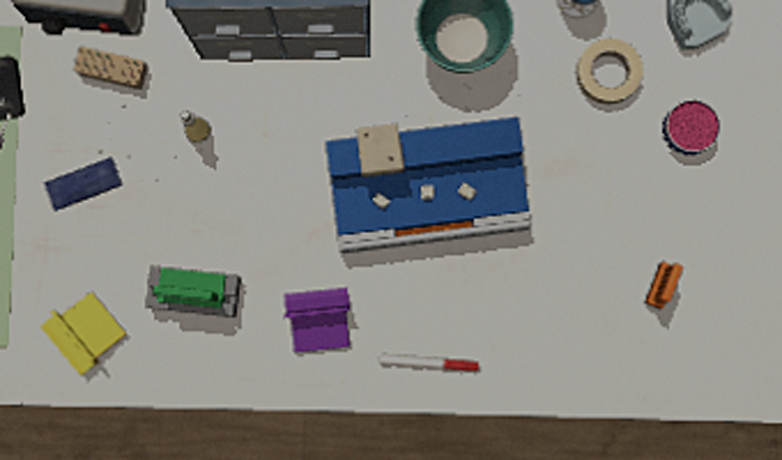

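View pics/side0c.png

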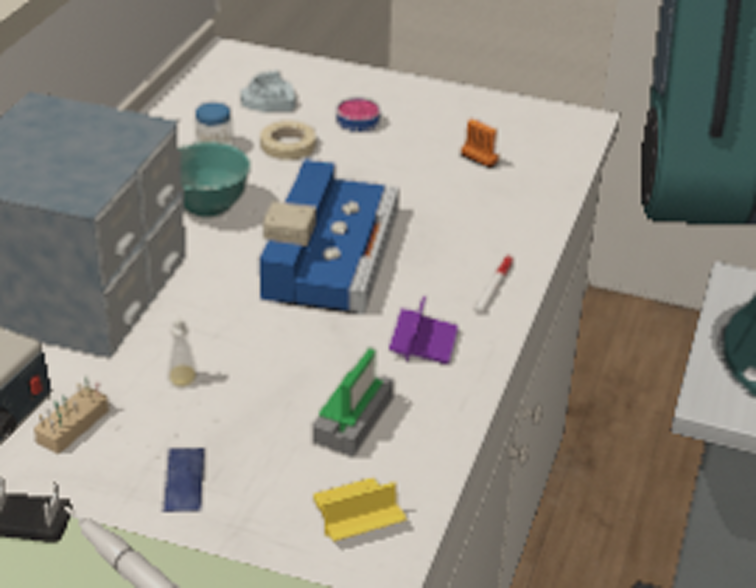

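The top view has three holder-shaped things: yellow at (128,232), lying loose; green at (169,214), upright in a grey stand; and purple at (228,227), lying loose. The green one with the paper card, in the grey stand, fits the description. The scraper is the orange block at (379,213), right of the shelf at (274,172). The chips are on the deck at about (256,178), (276,173) and (293,173).

Next I'll get metric positions and the enlarged crop.

```bash
cat > h.py <<'E'
import numpy as np,cv2,pickle
def D(c): return np.array([c["k1"],0,0,0,0.])
def cloud(c):
    h,w=c["range_z"].shape
    u,v=np.meshgrid(np.arange(w),np.arange(h))
    p=np.stack([u,v],-1).reshape(-1,1,2).astype(np.float64)
    n=cv2.undistortPoints(p,c["intrinsics"],D(c)).reshape(-1,2)
    z=c["range_z"].reshape(-1)
    X=np.c_[n*z[:,None],z]
    W=(X-c["t"])@c["R"]
    W[z<=0]=np.nan
    return W.reshape(h,w,3)
def proj(c,P):
    r,_=cv2.Rodrigues(np.array(c["R"]))
    return cv2.projectPoints(np.asarray(P,float).reshape(-1,1,3),r,np.array(c["t"],float),c["intrinsics"],D(c))[0].reshape(-1,2)
E
python3 - <<'E'
from bench import *
from h import *
import pickle
for n in("top","side"):
    c=pickle.load(open(n+"0.pkl","rb")); W=cloud(c)
    for q in("shelf","label_holder","stand","scraper","chip1","chip2","chip3","wax_tin","dropper_bottle","marker_pen"):
        for i,d in enumerate(silhouettes(n,q)):
            m=d["region"]; P=W[m]; P=P[~np.isnan(P[:,0])]
            if len(P)==0: continue
            print(n,q,round(d["conf"],2),[int(v) for v in d["xy"]],m.sum(),np.round(np.median(P,0),3),np.round(np.percentile(P,2,axis=0),3),np.round(np.percentile(P,98,axis=0),3))
            np.save(f"m_{n}_{q}_{i}.npy",m)
a=cv2.imread("pics/top0.png");s=cv2.imread("pics/side0.png")
A=[cv2.resize(a[195:240,140:205],(390,270),interpolation=2),cv2.resize(s[220:265,235:300],(390,270),interpolation=2)]
B=[cv2.resize(a[195:240,350:415],(390,270),interpolation=2),cv2.resize(s[130:175,270:335],(390,270),interpolation=2)]
cv2.imwrite("pics/crop.png",np.vstack([np.hstack(A),np.hstack(B)]))
E
```

```text
top label_holder 0.76 [168, 216] 388 [0.488 0.301 0.037] [0.471 0.263 0.03 ] [0.507 0.339 0.085]
top label_holder 0.62 [231, 227] 671 [0.455 0.144 0.016] [0.418 0.109 0.005] [0.49  0.182 0.044]
top label_holder 0.56 [125, 233] 685 [0.433 0.433 0.016] [0.393 0.393 0.008] [0.473 0.481 0.045]
top stand 0.75 [179, 218] 266 [0.469 0.28  0.03 ] [0.458 0.246 0.006] [0.507 0.354 0.036]
top stand 0.74 [275, 171] 4110 [0.624 0.012 0.042] [ 0.549 -0.104  0.022] [0.691 0.126 0.094]
top scraper 0.65 [377, 214] 218 [ 0.507 -0.28   0.036] [ 0.481 -0.308 -0.   ] [ 0.534 -0.268  0.065]
top scraper 0.52 [389, 145] 479 [ 0.707 -0.32   0.019] [ 0.675 -0.352  0.004] [ 0.739 -0.29   0.027]
top wax_tin 0.7 [389, 146] 470 [ 0.707 -0.321  0.019] [ 0.675 -0.351  0.006] [ 0.739 -0.29   0.028]
top dropper_bottle 0.38 [275, 169] 4142 [0.625 0.013 0.042] [ 0.549 -0.102  0.021] [0.693 0.125 0.094]
top marker_pen 0.67 [276, 248] 209 [0.404 0.011 0.011] [ 0.397 -0.052 -0.002] [0.415 0.066 0.019]
top marker_pen 0.54 [175, 213] 427 [0.49  0.296 0.037] [0.469 0.261 0.004] [0.511 0.335 0.085]
side shelf 0.66 [245, 184] 
[... 253 characters left out ...]
507 0.34  0.084]
side label_holder 0.53 [281, 220] 348 [0.453 0.152 0.014] [0.416 0.106 0.003] [0.487 0.186 0.042]
side stand 0.59 [255, 255] 320 [0.467 0.343 0.023] [ 0.455  0.255 -0.   ] [0.511 0.359 0.032]
side stand 0.44 [246, 185] 2022 [0.62  0.065 0.04 ] [ 0.544 -0.101  0.002] [0.687 0.138 0.092]
side scraper 0.69 [300, 149] 162 [ 0.504 -0.276  0.028] [ 0.48  -0.289  0.001] [ 0.531 -0.264  0.062]
side wax_tin 0.55 [195, 227] 183 [0.687 0.316 0.035] [0.676 0.3   0.002] [0.705 0.325 0.085]
side wax_tin 0.46 [256, 144] 144 [ 0.706 -0.307  0.017] [ 0.677 -0.35   0.001] [ 0.737 -0.283  0.025]
side dropper_bottle 0.65 [195, 228] 151 [0.688 0.316 0.037] [0.676 0.307 0.006] [0.702 0.325 0.081]
```

View pics/crop.png

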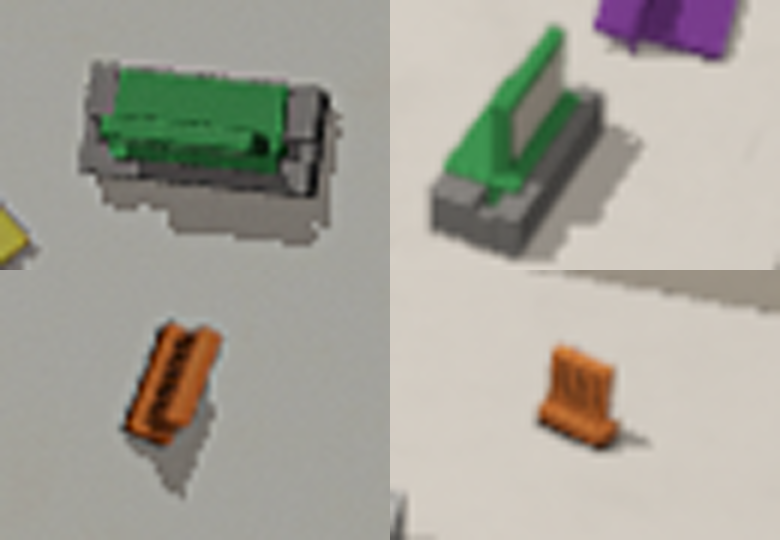

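The crop confirms it: the green holder with the card on its near (-x) face stands in the grey stand, with its wide flange towards +x. The orange scraper is upright. Now I'll fit poses by rendering the models against colour masks.

```bash
cat > fit.py <<'E'
from h import *
from scipy.optimize import minimize
def box(x0,x1,y0,y1,z0,z1): return np.array([[x,y,z] for x in(x0,x1) for y in(y0,y1) for z in(z0,z1)])/1000.
def render(c,boxes,p,z0=0,S=8):
    x,y,a=p; R=np.array([[np.cos(a),-np.sin(a),0],[np.sin(a),np.cos(a),0],[0,0,1]])
    m=None; polys=[]
    for b in boxes:
        q=proj(c,b@R.T+[x,y,z0]); polys.append(cv2.convexHull(q.astype(np.float32)))
    return polys
def soft(polys,roi,S=6):
    u0,v0,u1,v1=roi
    m=np.zeros(((v1-v0)*S,(u1-u0)*S),np.uint8)
    for q in polys:
        qq=((q+0.5-[u0,v0])*S-0.5)*16
        cv2.fillConvexPoly(m,np.round(qq).astype(np.int32),255,shift=4)
    return cv2.resize(m,(u1-u0,v1-v0),interpolation=cv2.INTER_AREA)/255.
def fit(cs,masks,rois,boxes,p0,z0=0):
    def f(p):
        return sum(np.abs(soft(render(c,boxes,p,z0),r)-m[r[1]:r[3],r[0]:r[2]]).sum() for c,m,r in zip(cs,masks,rois))
    best=None
    for s in (1,.3,.1):
        p0=p0 if best is None else best.x
        sim=[np.array(p0)]+[np.array(p0)+s*np.array(d) for d in([.01,0,0],[0,.01,0],[0,0,.1])]
        best=minimize(f,p0,method="Nelder-Mead",options=dict(initial_simplex=sim,xatol=1e-5,fatol=1e-3,maxiter=300))
    return best.x,best.fun,sum(m.sum() for m in masks)
def hsvmask(c,lo,hi,roi,close=0):
    h=cv2.cvtColor(c["image"],cv2.COLOR_BGR2HSV); m=cv2.inRange(h,lo,hi)
    k=np.zeros_like(m); k[roi[1]:roi[3],roi[0]:roi[2]]=m[roi[1]:roi[3],roi[0]:roi[2]]
    if close: k=cv2.morphologyEx(k,cv2.MORPH_CLOSE,np.ones((close,close)))
    n,l,s,_=cv2.connectedComponentsWithStats(k); 
    return (l==1+np.argmax(s[1:,4])).astype(float)
E
cat > run1.py <<'E'
from fit import *
T=pickle.load(open("top0.pkl","rb"));S=pickle.load(open("side0.pkl","rb"))
def both(name,lo,hi,rt,rs,boxes,p0,z0=0,close=0,dbg=None,fill=False):
    mt=hsvmask(T,lo,hi,rt,close); ms=hsvmask(S,lo,hi,rs,close)
    for lab,args in(("top",([T],[mt],[rt])),("side",([S],[ms],[rs])),("both",([T,S],[mt,ms],[rt,rs]))):
        p,f,n=fit(*args,boxes,p0,z0); print(name,lab,np.round(p,4),"resid",round(f,1),"/",int(n))
    ov=[]
    for c,r,m in((T,rt,mt),(S,rs,ms)):
        im=cv2.resize(c["image"][r[1]:r[3],r[0]:r[2]],None,fx=5,fy=5,interpolation=0)
        for q in render(c,boxes,p,z0): cv2.polylines(im,[np.round((q+.5-[r[0],r[1]])*5-.5).astype(np.int32)],True,(0,255,255))
        mm=cv2.resize((m[r[1]:r[3],r[0]:r[2]]*255).astype(np.uint8),None,fx=5,fy=5,interpolation=0)
        cs,_=cv2.findContours(mm,cv2.RETR_EXTERNAL,cv2.CHAIN_APPROX_NONE); cv2.drawContours(im,cs,-1,(0,0,255))
        ov.append(im)
    for o,k in zip(ov,("t","s")):
        f=min(1,380/o.shape[1],580/o.shape[0]); cv2.imwrite(f"pics/fit_{name}_{k}.png",cv2.resize(o,None,fx=f,fy=f,interpolation=3))
    return p
if __name__=="__main__":
    # scraper
    both("scr",(3,120,40),(15,255,255),(360,195,400,230),(285,135,320,165),[box(-28,28,-11,11,3,18),box(-24,24,-6,6,0,61)],(.506,-.28,1.2))
    # holder green
    both("hol",(50,100,30),(75,255,255),(148,195,200,235),(238,220,275,275),[box(-12,30,-40,40,0,5),box(-5,5,-35,35,5,52)],(.479,.30,0),z0=.03)
    # shelf blue
    both("shelf",(100,120,20),(118,255,255),(225,135,325,205),(215,150,280,215),[box(-40,30,-120,120,0,40),box(30,75,-120,120,0,65)],(.6,.01,.08),close=9)
E
python3 run1.py
python3 - <<'E'
import cv2,numpy as np
C=np.zeros((600,800,3),np.uint8)
ims=[[cv2.imread(f"pics/fit_{n}_{k}.png") for k in"ts"] for n in("scr","hol","shelf")]
y=0
for r in ims:
    x=0
    for i in r:
        f=min(390/i.shape[1],200/i.shape[0]); i=cv2.resize(i,None,fx=f,fy=f); C[y:y+i.shape[0],x:x+i.shape[1]]=i; x=400
    y+=200
cv2.imwrite("pics/fits.png",C)
E
```

```text
scr top [ 0.5061 -0.2841 -0.3982] resid 35.6 / 184
scr side [ 0.5071 -0.2804  1.0171] resid 66.2 / 149
scr both [ 0.5057 -0.2846 -0.4517] resid 70.6 / 333
hol top [ 0.48    0.3014 -0.0831] resid 35.2 / 414
hol side [ 0.4804  0.3028 -0.0333] resid 136.3 / 195
hol both [ 0.48    0.3014 -0.0769] resid 173.7 / 609
shelf top [0.6145 0.0087 0.1659] resid 564.0 / 3114
shelf side [0.619  0.0045 0.1894] resid 406.9 / 1332
shelf both [0.6154 0.0088 0.1801] resid 987.9 / 4446
```

View pics/fits.png

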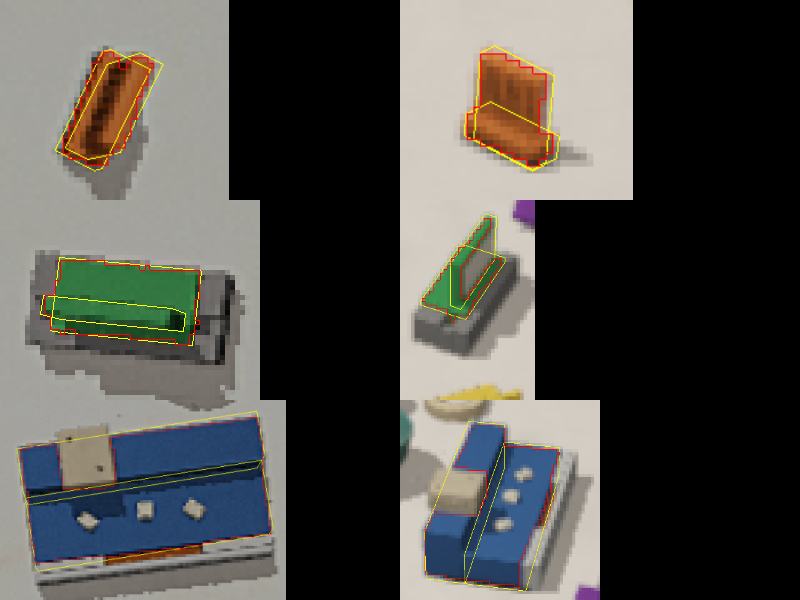

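```bash
cat > run2.py <<'E'
from fit import *
T=pickle.load(open("top0.pkl","rb"));S=pickle.load(open("side0.pkl","rb"))
boxes=[box(-40,30,-120,120,40,40),box(30,75,-120,120,65,65),box(30,30,-120,120,40,65),box(-40,75,120,120,0,40),box(30,75,120,120,0,65)]
rt=(225,135,325,205); rs=(215,150,280,215)
def mk(c,r):
    m=hsvmask(c,(100,120,20),(118,255,255),r,9)
    return m
def stone(c,p): # ignore
    q=render(c,[box(22,83,22,88,60,95)],p)[0]; k=np.zeros(c["image"].shape[:2],np.uint8); cv2.fillConvexPoly(k,np.round(q).astype(np.int32),1); return k
ov=[]
p0=np.array([.605,.01,.1])
for lab,use in(("top","t"),("side","s"),("both","ts")):
  p=p0.copy()
  for it in range(3):
    A=[(c,mk(c,r),r,1-stone(c,p)) for c,r,k in((T,rt,"t"),(S,rs,"s")) if k in use]
    def f(p): return sum((np.abs(soft(render(c,boxes,p),r)-m[r[1]:r[3],r[0]:r[2]])*w[r[1]:r[3],r[0]:r[2]]).sum() for c,m,r,w in A)
    sim=[p]+[p+np.array(d) for d in([.01,0,0],[0,.01,0],[0,0,.05])]
    b=minimize(f,p,method="Nelder-Mead",options=dict(initial_simplex=sim,xatol=1e-5,fatol=1e-3)); p=b.x
  print(lab,np.round(p,4),round(b.fun,1))
  if use=="t": pt=p
full=boxes+[box(-40,-40,-50,50,40,40),box(-50,-50,-50,50,40,40),box(-59,-50,-120,120,40,40),box(30,75,30,80,92,92)]
for c,r in((T,rt),(S,(215,150,290,215))):
    im=cv2.resize(c["image"][r[1]:r[3],r[0]:r[2]],None,fx=5,fy=5,interpolation=2)
    for q in render(c,full,pt): cv2.polylines(im,[np.round((q+.5-[r[0],r[1]])*5-.5).astype(np.int32)],True,(0,255,255))
    ov.append(im)
cv2.imwrite("pics/shelf_fit.png",np.vstack([ov[0],np.pad(ov[1],((0,0),(0,500-ov[1].shape[1]),(0,0)))])[:700])
a=cv2.imread("pics/shelf_fit.png"); cv2.imwrite("pics/shelf_fit.png",cv2.resize(a,None,fx=.85,fy=.85))
E
python3 run2.py
```

```text
top [0.6127 0.009  0.1471] 117.7
side [0.6149 0.0038 0.1464] 122.7
both [0.6128 0.0086 0.1479] 253.1
```

View pics/shelf_fit.png

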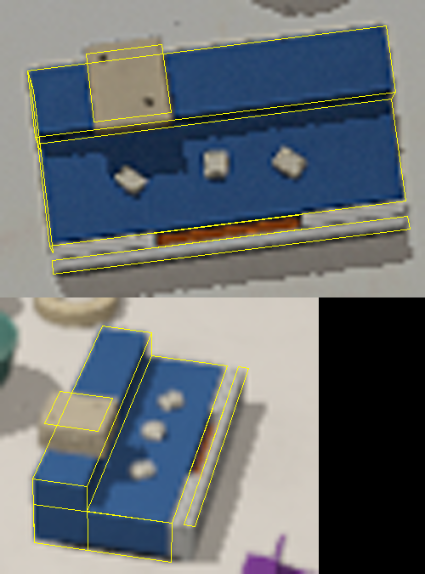

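The shelf fit looks good from the top, giving pose (0.6127, 0.009, yaw 0.147). The side camera agrees to about 2 mm in x. The scraper's yaw fit is unsure, so I'll refine it and check IK.

```bash
cat > m.py <<'E'
from bench import *
import numpy as np
from scipy.spatial.transform import Rotation
SH=np.array([.613,.0085,.147])
def quat(t):
    x=np.array([np.cos(t),np.sin(t),0]); z=np.array([0,0,-1.]); y=np.cross(z,x)
    return Rotation.from_matrix(np.c_[x,y,z]).as_quat()
def sh(x,y,z,P=SH):
    c,s=np.cos(P[2]),np.sin(P[2]); return np.array([P[0]+c*x-s*y,P[1]+s*x+c*y,z])
E
python3 - <<'E'
from fit import *
from m import *
for n in("top","side"):
    c=pickle.load(open(n+"0.pkl","rb")); W=cloud(c)
    P=W.reshape(-1,3); 
    for nm,(cx,cy,zl,r) in dict(scr=(.506,-.282,.045,.05),hol=(.48,.30,.06,.06)).items():
        Q=P[(np.hypot(P[:,0]-cx,P[:,1]-cy)<r)&(P[:,2]>zl)]
        rect=cv2.minAreaRect((Q[:,:2]*1000).astype(np.float32))
        _,_,vt=np.linalg.svd(Q[:,:2]-Q[:,:2].mean(0)); print(n,nm,len(Q),rect,Q.mean(0).round(4),np.arctan(vt[0,1]/vt[0,0]).round(3),np.percentile(Q[:,2],95))
    # deck and step heights
    for a in((-15,-80),(55,-60),(-15,80)):
        q=sh(a[0],a[1],0)[:2]; Q=P[np.hypot(P[:,0]-q[0],P[:,1]-q[1])<.008]; print(a,np.nanmedian(Q[:,2]).round(4))
for nm,p,t in(("scr",[.506,-.283,.026],-.4+np.pi/2),("sw0",sh(-5,95,0.066)/1 if 0 else sh(-.005,.095,.066),SH[2]+np.pi/2),("sw1",sh(-.005,-.145,.066),SH[2]+np.pi/2),("hol",[.48,.30,.06],-.083),("seat",sh(-.045,0,.07),SH[2])):
    for k in(0,-np.pi,np.pi):
        j=inverse_kinematics(p,quat(t+k)); print(nm,k,None if j is None else np.round(j,2))
E
```

```text
top scr 93 ((506.80340576171875, -283.5638122558594), (12.269754409790039, 47.743919372558594), 70.78793334960938) [ 0.5062 -0.2828  0.0596] -0.374 0.06507602723676324
top hol 107 ((480.04046630859375, 300.9452209472656), (69.5628662109375, 10.647918701171875), 84.95574951171875) [0.4797 0.2994 0.0814] 1.481 0.08588379789356142
(-15, -80) nan
(55, -60) nan
(-15, 80) nan
side scr 53 ((503.36199951171875, -279.4478454589844), (19.574222564697266, 50.038944244384766), 67.4534912109375) [ 0.5053 -0.2783  0.0546] -0.269 0.06208241080537169
side hol 112 ((478.14178466796875, 302.7583312988281), (77.84395599365234, 12.334238052368164), 85.451904296875) [0.4772 0.3088 0.0755] 1.473 0.08407552280932803
(-15, -80) nan
(55, -60) nan
(-15, 80) nan
scr 0 [-0.63  0.57  1.74 -0.    0.84 -1.8 ]
scr -3.141592653589793 [-0.63  0.57  1.74 -0.    0.84  1.34]
scr 3.141592653589793 [-0.63  0.57  1.74 -0.    0.84  1.34]
sw0 0 [ 0.06  0.54  1.66 -0.    0.95 -1.66]
sw0 -3.141592653589793 [ 0.06  0.54  1.66 -0.    0.95  1.48]
sw0 3.141592653589793 [ 0.06  0.54  1.66 -0.    0.95  1.48]
sw1 0 [-0.32  0.58  1.56 -0.    1.   -2.04]
sw1 -3.141592653589793 [-0.32  0.58  1.56 -0.    1.    1.1 ]
sw1 3.141592653589793 [-0.32  0.58  1.56 -0.    1.    1.1 ]
hol 0 [ 0.44  0.5   1.75 -0.    0.89  0.52]
hol -3.141592653589793 [ 0.44  0.5   1.75 -0.    0.89 -2.62]
hol 3.141592653589793 [ 0.44  0.5   1.75 -0.    0.89 -2.62]
seat 0 [-0.12  0.49  1.73 -0.    0.91 -0.27]
seat -3.141592653589793 [-0.12  0.49  1.73 -0.    0.91  2.88]
seat 3.141592653589793 [-0.12  0.49  1.73 -0.    0.91  2.88]
  return np.nanmean(a, axis, out=out, keepdims=keepdims)
```

Run:
```python
from m import *
import cv2
q=quat(-.36-np.pi/2)
x,y=.506,-.283
move_ptp([x,y,.16],q)
servo_line([x,y,.0265],rate=.15)
print(current_position(),current_force())
move_gripper(0.0)
print("gap",current_finger_gap(),current_clock())
servo_line([x,y,.16],rate=.15)
print("gap",current_finger_gap(),current_clock(),current_force())
c=capture("side"); cv2.imwrite("pics/s1.png",cv2.resize(c["image"][80:240,220:400],None,fx=3.5,fy=3.5,interpolation=2))
```

```text
[ 0.50653925 -0.28359132  0.02723054] [-0.63039065  0.36412323  1.00986173]
gap 0.011776721899088538 5.575
gap 0.011727832029378694 6.6167 [ 0.64516294  0.29200698 -0.87282562]
```

View pics/s1.png

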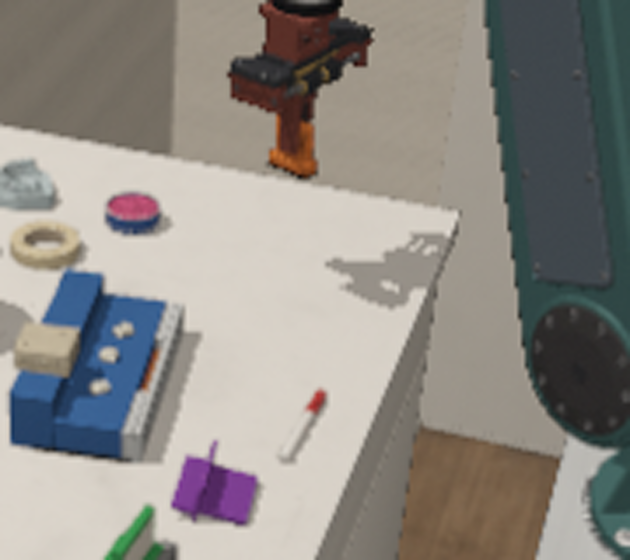

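The scraper is held, at about (303,126) in full-frame pixels, with a gap of 11.7 mm. Next I'll go to the +y end of the deck, touch down and sweep towards -y.

```bash
python3 - <<'E'
from m import *
import cv2
q=quat(SH[2]-np.pi/2)
move_ptp(sh(-.006,.097,.16),q)
servo_line(sh(-.006,.097,.085),rate=.15)
hit=servo_line(sh(-.006,.097,.062),rate=.03,contact_N=3)
p=current_position(); print("touch",hit,p,current_force(),current_clock())
servo_line(sh(-.006,.097,p[2]+.0012),rate=.03)
print(current_position(),current_force())
for n in("top","side"):
    c=capture(n); cv2.imwrite(f"pics/{n}2.png",cv2.resize(c["image"][100:230,200:350] if n=="top" else c["image"][130:230,190:310],None,fx=5,fy=4,interpolation=2))
E
python3 -c "
import cv2,numpy as np
a=cv2.imread('pics/top2.png');b=cv2.imread('pics/side2.png')
a=cv2.resize(a,(400,350));b=cv2.resize(b,(400,350));cv2.imwrite('pics/ts2.png',np.hstack([a,b]))"
```

```text
touch True [0.59272337 0.10362989 0.0662899 ] [ 0.57263606 -1.02383881  3.65037097] 9.3917
[0.59258702 0.10358467 0.06717227] [-0.15788059  0.51211825 -0.95418326]
```

View pics/ts2.png

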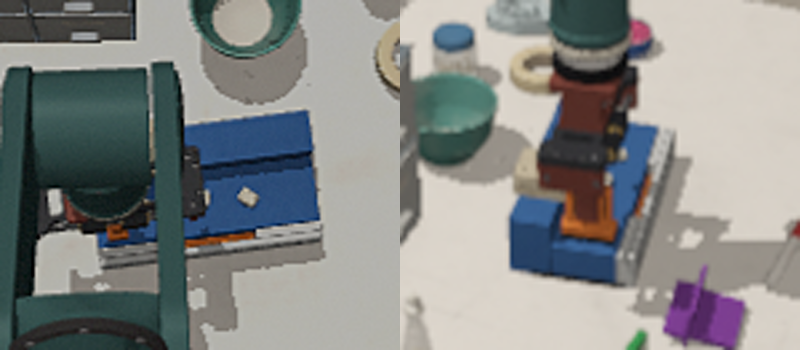

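The scraper is flat on the deck at the +y end, clear of the stone. It touched down at 66.3 mm, as expected. Now I sweep.

Run:
```python
from m import *
import cv2
z=.0675
servo_line(sh(-.006,-.145,z),rate=.06)
print(current_position(),current_force(),current_finger_gap(),current_clock())
servo_line(sh(-.006,-.145,.17),rate=.2)
move_ptp([.49,-.29,.16],quat(-.36-np.pi/2))
ims=[]
for n in("top","side"):
    c=capture(n); import pickle; pickle.dump(c,open(n+"3.pkl","wb"))
    print(n,[(round(d["conf"],2),[int(v) for v in d["xy"]]) for d in spot_in(n,"chip1")])
    a=c["image"][110:260,220:420] if n=="top" else c["image"][110:260,200:400]
    ims.append(cv2.resize(a,(400*1,300),interpolation=2))
cv2.imwrite("pics/ts3.png",np.hstack(ims)); print(current_clock())
```

```text
[ 0.62828574 -0.13571234  0.06752963] [-0.19644803  0.43105333 -0.40133255] 0.01189686229434144 13.925
top []
side []
15.6333
```

View pics/ts3.png

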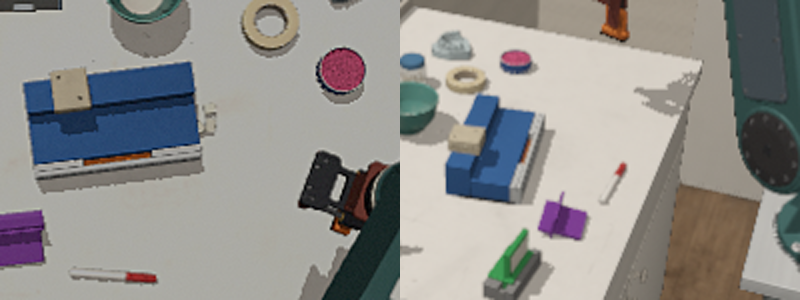

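Run:
```python
from h import *
c=pickle.load(open("top3.pkl","rb")); W=cloud(c)
cv2.imwrite("pics/c3.png",cv2.resize(c["image"][150:190,300:340],None,fx=14,fy=14,interpolation=2))
print((W[156:182,316:334:2,2]*1000).round(0)[::2])
```

```text
[[59. -0.  1.  3. -0.  4. -1. -0. nan]
 [41. -2. -2.  1. -2. -1.  5. -0.  4.]
 [36. -1.  1. -1. -1.  2. -1. -1.  0.]
 [41.  2.  2.  8. 10. 11.  1. -2.  2.]
 [42.  1.  2.  9. 14. 14.  0.  1. -1.]
 [43. -0. -4. 12. 13. 11. -4.  3.  2.]
 [41. -1.  1.  0.  4.  0. -1.  4. -3.]
 [39. -1.  1. -1. 17. 12.  3.  1.  3.]
 [38. 40. 14.  7. 11. 11.  4. -1.  2.]
 [46. 42. 18. 10.  7. 12. -0.  1.  1.]
 [41. 41. 11. -3.  0.  1.  3.  1. -5.]
 [38. 38.  5.  3. -4.  1.  1. -2.  1.]
 [38. 38. -1.  1.  2.  3.  4.  1.  2.]]
```

View pics/c3.png

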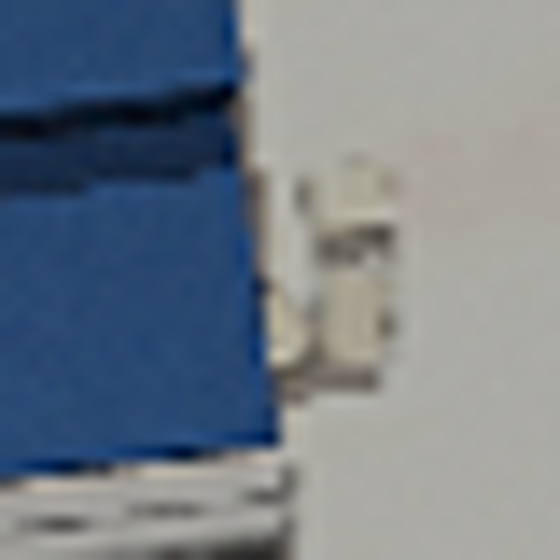

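All three chips lie on the bench at heights of about 11–18 mm, around pixels (325,164), (325,173) and (320,173), and the deck is clear. Next I put the scraper down and take the holder.

Run:
```python
from m import *
import cv2,pickle
x,y=.49,-.29
servo_line([x,y,.035],rate=.15)
hit=servo_line([x,y,.022],rate=.03,contact_N=3); print(hit,current_position())
move_gripper(.06); 
servo_line([x,y,.16],rate=.2)
print(current_finger_gap(),current_clock())
move_gripper(.05)
q=quat(-.085)
x,y=.480,.301
move_ptp([x,y,.16],q)
servo_line([x,y,.042],rate=.12)
print(current_position(),current_force())
move_gripper(0.0)
print("gap",current_finger_gap(),current_position(),current_force())
servo_line([x,y,.15],rate=.1)
print("gap",current_finger_gap(),current_clock(),current_force())
ims=[]
for n in("top","side"):
    c=capture(n); pickle.dump(c,open(n+"4.pkl","wb"))
    a=c["image"][110:260,120:420] if n=="top" else c["image"][110:310,170:370]
    ims.append(cv2.resize(a,(400,300) ,interpolation=2))
cv2.imwrite("pics/ts4.png",np.hstack(ims))
```

```text
True [ 0.4907558  -0.29053917  0.02587581]
0.060231948466424635 18.7
[0.48056121 0.30123696 0.0425953 ] [-0.67233453  0.25216381 -1.03154712]
gap 0.010182860169073743 [0.47993352 0.30101323 0.04206209] [-0.63579823 -0.33304664  1.50749279]
gap 0.009838091150537125 24.2833 [ 0.84728373 -0.2759923  -1.28511628]
```

View pics/ts4.png

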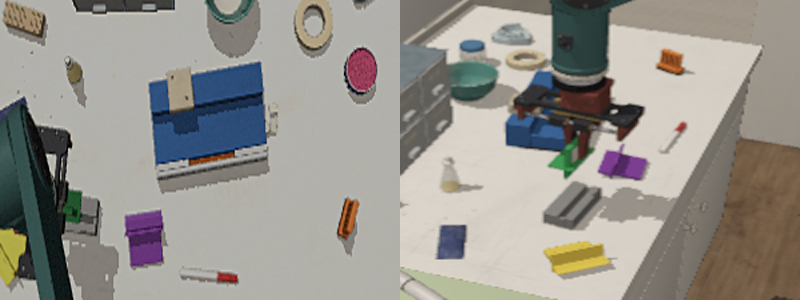

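The holder is gripped (gap 9.8 mm), the stand is empty and the scraper stands upright at right. Now I hover over the slot and check.

Run:
```python
from m import *
import cv2,pickle
q=quat(SH[2])
move_ptp(sh(-.045,0,.15),q)
servo_line(sh(-.045,0,.080),rate=.12)
print(current_position(),current_force(),current_clock())
for n in("top","side"):
    c=capture(n); pickle.dump(c,open(n+"5.pkl","wb"))
from fit import *
p=current_position(); SE=p[:2].tolist()+[SH[2]]
ims=[]
for n,r in(("top",(225,140,325,205)),("side",(220,140,295,215))):
    c=pickle.load(open(n+"5.pkl","rb")); im=cv2.resize(c["image"][r[1]:r[3],r[0]:r[2]],None,fx=7,fy=7,interpolation=2)
    def dr(b,pp,z,col):
        for g in render(c,b,pp,z): cv2.polylines(im,[np.round((g+.5-[r[0],r[1]])*7-.5).astype(np.int32)],True,col)
    dr([box(-12,30,-40,40,0,5),box(-5,5,-35,35,5,52),box(-3,3,-40,40,-14,0)],SE,p[2]-.012,(0,255,255))
    dr([box(-50,-40,-50,50,40,40),box(-40,30,-120,120,40,40),box(30,75,-120,120,65,65)],SH,0,(255,0,255))
    cv2.imwrite(f"pics/{n}5.png",im)
```

```text
[0.56889868 0.00225411 0.08035789] [ 0.30058243 -0.85909222 -0.97446903] 26.3083
```

View pics/top5.png

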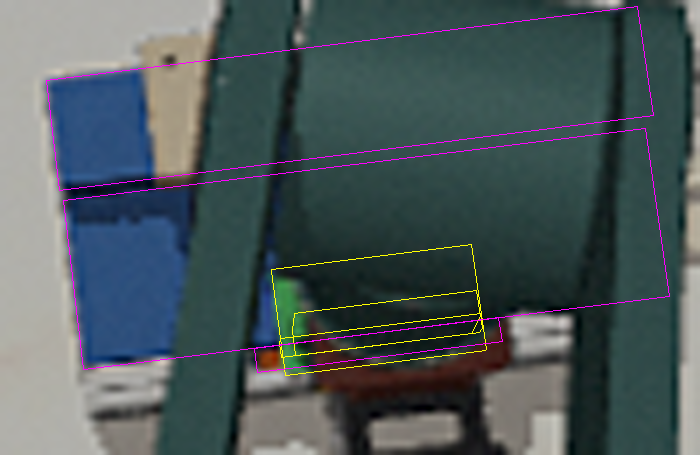

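View pics/side5.png

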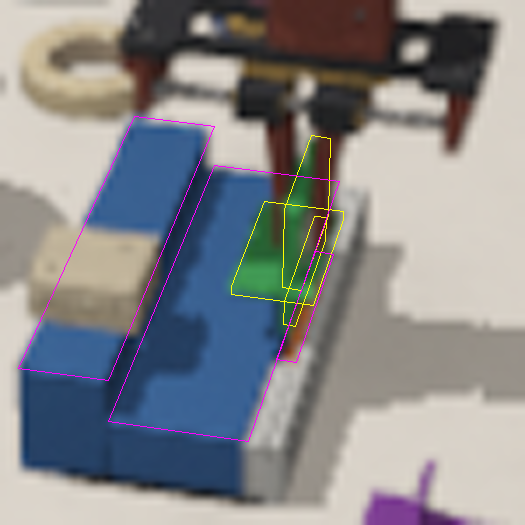

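At hover the holder sits over the slot. In the side view the blade is at about (262,183) full-frame, just above the orange bar gap, and both model overlays agree within about 2 mm. Now I descend guarded; contact is expected only at TCP z≈0.058, where the spring starts.

Run:
```python
from m import *
hit=servo_line(sh(-.045,0,.0635),rate=.04,contact_N=3)
print(hit,current_position(),current_force(),current_torque(),current_clock(),current_finger_gap())
```

```text
False [0.5682657  0.00191634 0.06317001] [ 0.10721143  0.37776956 -1.76743764] [-0.06952627 -0.07289013 -0.04679187] 26.9667 0.009376982311674107
```

The blade is 11 mm into the slot with no contact. Now I press against the spring in steps.

Run:
```python
from m import *
for z in(.060,.058,.056,.054,.053,.052,.0515,.051,.0505,.050):
    servo_line(sh(-.045,0,z),rate=.02); f=current_force()
    print(z,current_position().round(4) if hasattr(current_position(),'round') else current_position(),np.round(f,1))
    if f[2]>20: break
print(current_clock(),current_finger_gap(),current_torque())
```

```text
0.06 [0.5684 0.0019 0.0599] [ 0.6 -0.9 -1.2]
0.058 [0.5689 0.0019 0.0582] [-0.2 -0.1 -0.5]
0.056 [0.5689 0.0019 0.0563] [0.5 1.3 4.1]
0.054 [0.5689 0.0019 0.0544] [-1.1 -0.3  5.8]
0.053 [0.5689 0.0019 0.0535] [-0.2  1.   6. ]
0.052 [0.5689 0.0019 0.0526] [-1.2 -0.   7.9]
0.0515 [0.5689 0.0019 0.0521] [-0.6 -0.2  7.7]
0.051 [0.5689 0.0019 0.052 ] [-1.8  0.2 11.7]
0.0505 [0.5689 0.0019 0.052 ] [-4.1  0.8 16.5]
0.05 [0.5689 0.0018 0.052 ] [-4.   0.4 21.1]
29.5417 0.009875057139291026 [ 0.04605517  0.73840765 -0.015489  ]
```

It hit a firm stop at TCP z = 0.0520, exactly the predicted home height, with the force rising past the spring's 9 N to 21 N. One last look.

Run:
```python
from m import *
from fit import *
sleep(1.0)
p=current_position(); print(p,np.round(current_force(),1),current_finger_gap(),current_clock())
ims=[]
for n in("side","top"):
    c=capture(n); pickle.dump(c,open(n+"6.pkl","wb"))
    r=(200,130,340,235) if n=="side" else (180,120,420,260)
    a=cv2.resize(c["image"][r[1]:r[3],r[0]:r[2]],(400,300),interpolation=2); ims.append(a)
c=pickle.load(open("side6.pkl","rb"));r=(225,155,290,204)
im=cv2.resize(c["image"][r[1]:r[3],r[0]:r[2]],None,fx=6,fy=6,interpolation=2)
ims.append(cv2.resize(im,(400,300)))
W=cloud(c); h=cv2.cvtColor(c["image"],cv2.COLOR_BGR2HSV); m=cv2.inRange(h,(50,100,40),(75,255,255))>0
m[:150]=0;m[205:]=0;m[:,:225]=0;m[:,290:]=0
P=W[m]; print(len(P),np.nanmedian(P,0),np.nanpercentile(P[:,2],[10,30,50,90]))
cv2.imwrite("pics/f6.png",np.hstack(ims[:2])); cv2.imwrite("pics/f6b.png",ims[2])
```

```text
[0.56889961 0.00186023 0.05201961] [-4.4 -0.2 20.7] 0.00984456903421762 30.5417
126 [0.57233446 0.02573344 0.04746511] [0.04175108 0.04440892 0.04746511 0.09101053]
```

View pics/f6.png

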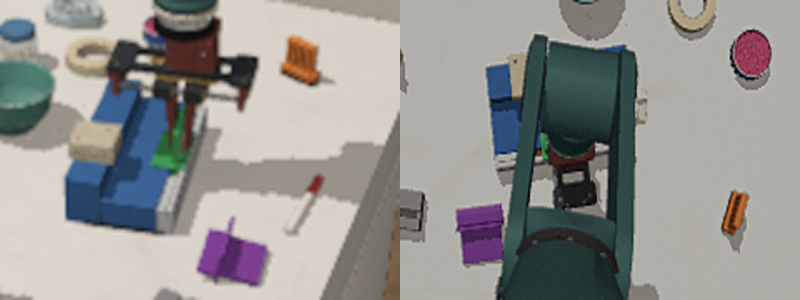

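View pics/f6b.png

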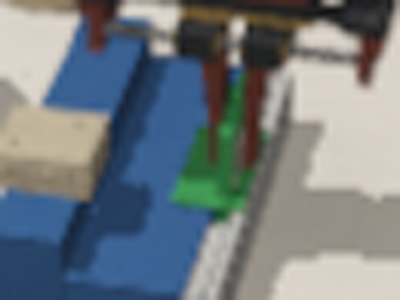

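The flange's top reads about 44–45 mm, which is deck height plus the 5 mm flange. It lies flat on the deck, wide side towards the back step. The scraper stands free at right, and the chips, tin and pen are undisturbed.

```bash
python3 -c "
from bench import *
print(close_job())"
```

```text
the job is handed in; nothing more can be done
None
```

I swept all three chips off the shelf's right (-y) end with the scraper and stood the scraper back on the bench. I then pressed the green label holder home behind the lip and handed the job in still holding it down. The hand-in gives no verdict.

**Chips:** the top camera's depth put all three on the bench, at about 11–18 mm high. The networks did not find the chips in that picture, so this rests on the depth readings and the enlarged crop.

**Scraper:** let go and standing upright on the bench, well clear of the shelf and the chips.

**Label holder:**
- The TCP stopped hard at 52.0 mm, the predicted home height.
- The push was about 21 N, steady over a 1 s wait, with the grip gap steady at 9.8 mm.
- The flange top read about 44–45 mm, matching deck height plus the flange.

**Bystanders:** the tin and pen were in place in the last pictures. The dropper bottle was outside the last crop; it was last seen in place before the holder was moved to the slot.

**Disagreements:** the two cameras' shelf fits differed by about 2 mm in x and 5 mm in y. I relied mainly on the top camera, and the blade went into the slot without touching the sides. At home there was a steady sideways force of about 4 N.

The run took about 31 s of the 61 s allowed.

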